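Finish two candle glasses: base, glass, cork lid

ROBOT

A 6-joint arm with a two-finger parallel gripper is mounted at the origin on the work surface. World frame = base frame: x ahead of the robot, y to its left, z up, the work surface at z = 0. Lengths are in mm, angles in rad, forces in N, time in s.
With the tool pointing down it reaches from about 300 to 875 mm from the base axis. Payload 6.4 kg.
Tool frame: the origin (TCP) lies at the very end of the fingers, on their centre line; the grasp point (between the pads) lies behind it (grip_depth is the z of the grasp point in the tool frame, in mm); z points along the fingers, y is the line along which they close (so a half turn about z gives the same grasp; the last joint's range is limited). The gripper opens to 88 mm and grips with 3 to 60 N. Pads are 18 mm wide; open, the fingers measure 123 mm over their backs; the gripper's body (75 mm by 187 mm) begins 45 mm behind the grasp point.
Start: joints at [-1.425, 0.181, 1.607, -0, 1.354, -0.206], TCP at [198.155, -539.792, 238.714] pointing down, gripper open.
Joint ranges: [-2.99, 2.99], [-0.89, 2.07], [0.3, 2.58], [-1.14, 4.28], [0, 2.63], [-3.12, 3.12]. Speed limits (rad/s): [2.57, 2.57, 3.01, 3.14, 3.14, 3.14].

INTERFACE

Orientations are given as a rotation vector (axis times angle).
In Python, from bench import * gives the robot as it stands.
- The arm moves only by the tool jog_arm, never from a script. Its argument "commands" is a list of rows, each an object of numbers: "fingers": the finger opening in cm, from 0 to 8.81; "tx", "ty", "tz": the shift along the world's x, y, z in cm; "ax", "ay", "az": the turn, a rotation vector about the world's x, y, z in degrees. In form: [{"fingers": .., "tx": .., "ty": .., "tz": .., "ax": .., "ay": .., "az": ..}, ...]. A call has 1 to 20 rows; each row is the pose to reach, as a shift and turn from the pose commanded when the call began; what a row does not reach only later rows make up. A row lasts 1/10 s, in which the tool goes at most 50 mm and 8.59 degrees, less where a joint would pass 70% of its speed; a pose out of reach is approached as far as the arm can. A call with a gripper value outside its range is refused whole. The fingers move at their own pace and stop on an object; "squeeze" is the grip in N (left out, the last holds). Time passes only in rows, so rows that repeat a pose let the fingers close. It gives the time, the measured TCP pose, the force and the opening at its end, in the units of the state.
- get_obs(): the state, without advancing time (a new reading comes with each control period).
- capture(name): name is "scene" or "top"; returns the picture (480x640x3 uint8, red, green, blue); there is no depth.
- camera_params(name): a dict with "fovy" (degrees; the focal length in pixels is half the picture's height over the tangent of half this angle, whatever the lens; pixels are square), "cx", "cy" (the principal point, pixels), "xyz" and "attitude" of the camera in the world. Camera axes: x right, y up, looking along -z (the intrinsics and any distortion apply to the point x, -y, -z); pixel columns grow to the right and rows downward; lengths in mm; the calibration is good to about 2 mm. A picture is of the moment at which its call begins. camera_params takes no time and is no camera call.
- job_done(): hands the job in, once; it reports no verdict.
Trained networks look in the newest picture that a camera, given by its name, has taken for a name from the list of things; names that differ only in an ending like _2 or _b are one class to them, and where a whole thing is asked for, a point or a joint stands for the part that bears it (a point fixed in the world has none). Each returns a list of dicts, best first, with "conf" (0 to 1); they miss things now and then, are a little off and sometimes report something else, mostly with a low value. They report only what shows in the picture. A call takes as long as a camera call. They do not tell look-alikes from the thing itself.
- find_in(camera, thing): "at" ([column, row] in pixels, amid what is visible of it).
- trace(camera, thing): "region" (480x640 bool, what is visible of it) and "at" ([column, row] in pixels, amid what is visible of it).
The state is a dict: "t": time; "joint_positions": joint angles; "joint_velocities": joint speeds; "joint_efforts": joint torques, N m; "tcp_pos": TCP position; "ee_rot": TCP orientation; "wrist_force": force on the tool from outside, world axes, zero at the start; "moment": the same for the moment, N m; "width": finger opening in mm.
Only numpy, scipy, OpenCV 4.12 (cv2) and the standard library are available. Lean on these libraries where they do the work, as an engineer would, in place of code of your own. Each camera call takes 0.05 s, during which the arm holds its last target. There are 200 camera calls.

TASK

Finish the two cut-bottle candle glasses, one after the other. First stand the low wide glass in the middle of the square wooden base and close it with the wide cork lid, seated fully home; only then stand the tall narrow glass in the middle of the round wooden base and close it with the small cork lid, fully home. Do not drop the glasses, leave both sets upright, and leave the sanding block, tape roll and spray can where they are.

Things in the scene. Friction and masses are not known exactly. Their poses are not given: they have to be found in the camera images.
- low_glass: Low wide open-topped tumbler of green bottle glass, loose, standing upright: outer diameter 62 mm, height 70 mm, wall 4 mm (mouth 54 mm wide), floor 6 mm, 0.17 to 0.29 kg. Origin: centre of its underside, z axis up along its axis.
- tall_glass: Tall narrow open-topped tumbler of the same green glass, loose, standing upright: outer diameter 52 mm, height 115 mm, wall 4 mm (mouth 44 mm wide), floor 6 mm, 0.19 to 0.34 kg. Origin: centre of its underside, z axis up along its axis.
- wide_lid: Larger cork lid, loose, standing upright on its plug: plug 44 mm diameter and 12 mm deep below a disc 68 mm diameter and 8 mm thick, and on top a dark wooden knob 24 mm diameter, 32 mm tall (from 20 to 52 mm above the underside). Fits the low glass with 5 mm play all round; home when the disc rests on the rim. Origin: centre of the underside of the plug, z axis up.
- small_lid: Smaller cork lid, loose, standing upright on its plug: plug 34 mm diameter and 12 mm deep below a disc 52 mm diameter and 8 mm thick, and on top a dark wooden knob 24 mm diameter, 32 mm tall (from 20 to 52 mm above the underside). Fits the tall glass with 5 mm play all round; home when the disc rests on the rim. Origin: centre of the underside of the plug, z axis up.
- square_base: Square base of light wood, 100 x 100 x 20 mm, fixed to the bench, flat plain top 20 mm above the bench. Origin: centre of its underside, z axis up.
- round_base: Round base of light wood, diameter 100 mm, 20 mm thick, fixed to the bench, flat plain top 20 mm above the bench. Origin: centre of its underside, z axis up.
- sanding_block: Bystander, loose: cork sanding block with a dark sole, 60 (x) x 105 (y) x 34 mm, lying flat. Origin: centre of its underside.
- tape_roll: Bystander, loose: roll of white paper tape lying flat, outer diameter 92 mm, inner 74 mm, 24 mm high. Origin: centre of its underside.
- spray_can: Bystander, loose: black spray can with a blue band and white cap, diameter 53 mm, 168 mm tall, standing at the right of the work. Origin: centre of its underside.
Things that resemble listed ones, but are neither listed nor needed, are in the scene too. What is shaped like the wide_lid but pink or red is not meant.

How it is judged:
By the outcome, as a careful person would: the job done as asked, in the order asked, and still so for the second after the job is handed in, with the robot touching nothing.
It also fails if it takes over 128 s, if anything falls off the work surface, if the arm or the gripper's body presses on something with over 40 N, if the wrist force passes 120 N, or if a joint passes its speed limit or range.

## Working session

There is one attempt and no reset: what is moved stays moved. The work goes in short steps, Python scripts to look and compute and a tool call to move; the robot and the scene stay as the last step left them, time stands still between calls to the robot, and variables do not carry over. Pictures are saved under pics/ and viewed, on a budget of 14 in all, crops included, one or two more only if the job needs it, and the job is handed in when it is done.

Besides the shell and the picture viewer there is one more tool, called after "Request:" as name(argument=value, ...), one argument or row to a line, values as JSON. jog_arm: Moves the arm, as the interface text tells. Its arguments: {"type":"object","properties":{"commands":{"type":"array"},"squeeze":{"type":"number"}},"required":["commands"]}

```bash
mkdir -p pics; ls
python3 - <<'E'
from bench import *
import cv2
for n in("scene","top"):
    print(n,camera_params(n)); cv2.imwrite(f"pics/{n}0.png",capture(n)[:,:,::-1])
    for t in "low_glass tall_glass wide_lid small_lid square_base round_base sanding_block tape_roll spray_can".split():
        print(t,[([round(float(v)) for v in d["at"]],round(float(d["conf"]),2)) for d in find_in(n,t)])
print(get_obs())
E
```

```text
pics
scene {'fovy': 57.736362997139054, 'cx': 314.6871732842004, 'cy': 237.4560281369204, 'xyz': array([1184.31848129,  -31.4648212 ,  746.38052332]), 'attitude': array([0.50412432, 0.59222821, 1.66436945])}
low_glass [([230, 225], 0.93)]
tall_glass [([524, 252], 0.6)]
wide_lid [([280, 318], 0.78), ([337, 241], 0.75), ([281, 238], 0.72), ([332, 294], 0.64)]
small_lid [([419, 202], 0.68)]
square_base [([341, 190], 0.86)]
round_base [([413, 260], 0.82)]
sanding_block [([515, 209], 0.59)]
tape_roll [([255, 181], 0.73)]
spray_can [([161, 154], 0.69)]
top {'fovy': 46.68941129401986, 'cx': 321.9156841519836, 'cy': 242.21518893238803, 'xyz': array([ 477.89305211, -138.00664472, 1434.44789978]), 'attitude': array([ 0.08192627, -0.07081283, -1.5813995 ])}
low_glass [([399, 244], 0.61)]
tall_glass [([152, 253], 0.98)]
wide_lid [([300, 200], 0.98), ([330, 173], 0.81), ([348, 248], 0.67), ([304, 254], 0.63), ([352, 211], 0.62)]
small_lid [([234, 308], 0.55)]
square_base [([311, 313], 0.68)]
round_base [([239, 248], 0.95)]
sanding_block [([149, 315], 0.56)]
tape_roll [([412, 323], 0.87)]
spray_can [([480, 307], 0.79), ([398, 246], 0.61)]
{'t': 1.0, 'joint_positions': array([-1.42529103e+00,  1.80821952e-01,  1.60698813e+00,  2.25248105e-05,
        1.35385273e+00, -2.06344274e-01]), 'joint_velocities': array([-0.00026507,  0.00188508,  0.0013077 ,  0.00076758, -0.00092592,
        0.00134477]), 'joint_efforts': array([ 6.07943584e-04, -4.33833361e+01, -3.42179310e+01,  7.05225463e-02,
        3.08529579e-02,  7.09086635e-06]), 'tcp_pos': array([ 198.16457445, -539.77775038,  238.70784778]), 'ee_rot': array([-3.09303545e+00, -5.49817874e-01, -3.78872717e-05]), 'wrist_force': array([-0.38351223,  0.67374798, -0.55740004]), 'moment': array([-0.04419915, -0.01267802,  0.01861331]), 'width': 88.28085355481572}
```

View pics/scene0.png

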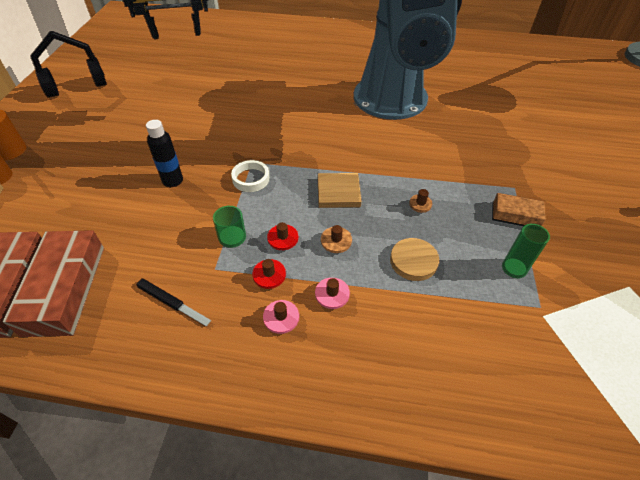

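View pics/top0.png

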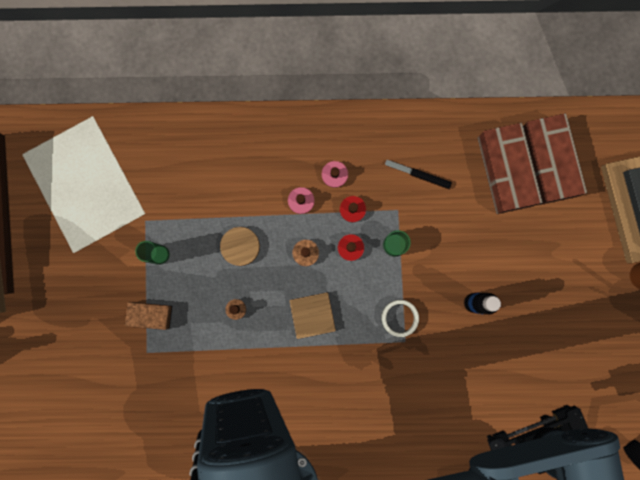

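The scene picture shows the low glass at (230,225), the tall glass at (525,250), the cork wide lid at (337,240) and the small lid at (421,202). The bases are at (340,190) and (414,258), and red and pink look-alike lids stand beside the cork one. The top view agrees: glasses at (397,243) and (153,252), wide lid (305,253), small lid (235,309), bases (313,315) and (239,246). Next I'll fit the positions from the traced silhouettes.

```bash
cat > h.py <<'E'
from bench import *
import numpy as np, cv2
from scipy.spatial.transform import Rotation as R
from scipy.optimize import least_squares
cyl=lambda r,a,b:np.array([[r*np.cos(t),r*np.sin(t),z] for z in(a,b) for t in np.linspace(0,2*np.pi,48,False)])
box=lambda a,b,h:np.array([[sx*a/2,sy*b/2,z] for z in(0,h) for sx in(-1,1) for sy in(-1,1)])
M={"low_glass":[cyl(31,0,70)],"tall_glass":[cyl(26,0,115)],
"wide_lid":[cyl(22,0,12),cyl(34,12,20),cyl(12,20,52)],"small_lid":[cyl(17,0,12),cyl(26,12,20),cyl(12,20,52)],
"square_base":[box(100,100,20)],"round_base":[cyl(50,0,20)],"sanding_block":[box(60,105,34)],"tape_roll":[cyl(46,0,24)],"spray_can":[cyl(26.5,0,168)]}
def proj(c,P):
    p=camera_params(c); f=240/np.tan(np.radians(p["fovy"])/2)
    q=R.from_rotvec(p["attitude"]).inv().apply(np.atleast_2d(P)-p["xyz"])
    return np.c_[p["cx"]+f*q[:,0]/-q[:,2], p["cy"]+f*-q[:,1]/-q[:,2]]
def sil(c,n,x,y,z=0,yaw=0):
    m=np.zeros((480*4,640*4),np.uint8)
    for P in M[n]:
        P=R.from_euler("z",yaw).apply(P)+[x,y,z]
        cv2.fillConvexPoly(m,cv2.convexHull(np.round(proj(c,P)*4+1.5).astype(np.int32)),1)
    return m
def cen(m,s=1):
    r,c=np.nonzero(m); return (np.array([c.mean(),r.mean()])-(s-1)/2)/s
def fit(obs,n,z=0,x0=(450,-100)):
    """obs: {camera: centroid}"""
    f=lambda v:np.concatenate([cen(sil(c,n,*v,z),4)-a for c,a in obs.items()])
    s=least_squares(f,x0,diff_step=.02,x_scale=[50,50]); return s.x,np.abs(s.fun).max()
def ground(c,uv,z):
    p=camera_params(c); f=240/np.tan(np.radians(p["fovy"])/2)
    d=R.from_rotvec(p["attitude"]).apply([(uv[0]-p["cx"])/f,-(uv[1]-p["cy"])/f,-1]); 
    return (p["xyz"]+d*(z-p["xyz"][2])/d[2])[:2]
def regions(c,n,near=None):
    L=trace(c,n)
    return min(L,key=lambda d:np.hypot(*(np.array(d["at"])-near)))["region"] if near is not None else L[0]["region"]
E
cat > m.py <<'E'
from h import *
near={"low_glass":((230,225),(397,243)),"tall_glass":((525,250),(153,252)),"wide_lid":((337,240),(305,253)),"small_lid":((421,202),(235,309)),
"square_base":((340,190),(313,315)),"round_base":((414,258),(239,246)),"tape_roll":((250,176),(400,318)),"spray_can":((165,155),(482,303)),"sanding_block":((518,209),(149,315))}
cap={c:capture(c) for c in("scene","top")}
for n,(a,b) in near.items():
    o={}
    for c,p in(("scene",a),("top",b)):
        try:
            r=regions(c,n,np.array(p))
            if n=="tape_roll":
                r=cv2.drawContours(np.zeros(r.shape,np.uint8),[cv2.convexHull(np.argwhere(r)[:,::-1].astype(np.int32))],-1,1,-1)
            if np.hypot(*(cen(r)-p))<12: o[c]=cen(r); np.save(f"/tmp/{n}_{c}.npy",r)
            else: print(n,c,"off",cen(r))
            area=r.sum()
        except Exception as e: print(n,c,repr(e)); continue
        g=ground(c,o.get(c,p),20)
        if c in o:
            x,_=fit({c:o[c]},n,0,g); s=sil(c,n,*x)
            r4=cv2.resize(r.astype(np.uint8),None,fx=4,fy=4,interpolation=0)
            print(n,c,x.round(1),"IoU %.2f area ratio %.2f"%((s&r4).sum()/(s|r4).sum(),r4.sum()/s.sum()))
    if o: print("   both",[np.round(v,1) for v in fit(o,n,0,g)])
E
python3 m.py
```

```text
low_glass scene [ 609.4 -314.6] IoU 0.95 area ratio 0.97
low_glass top [ 607.2 -314.2] IoU 0.96 area ratio 0.98
   both [array([ 608.3, -314.6]), np.float64(0.4)]
tall_glass scene ValueError('min() iterable argument is empty')
tall_glass top [590.4 293.6] IoU 0.95 area ratio 0.95
   both [array([590.4, 293.6]), np.float64(0.0)]
wide_lid scene [592.2 -83.5] IoU 0.96 area ratio 1.02
wide_lid top [589.8 -85.1] IoU 0.95 area ratio 1.03
   both [array([590.9, -84.2]), np.float64(0.5)]
small_lid scene [450.5  93.8] IoU 0.90 area ratio 0.92
small_lid top [449.9  94. ] IoU 0.94 area ratio 1.04
   both [array([450.1,  93.8]), np.float64(0.1)]
square_base scene [433.1 -99.7] IoU 0.87 area ratio 0.97
square_base top [ 429.9 -101.2] IoU 0.86 area ratio 0.93
   both [array([ 431. , -100.4]), np.float64(0.6)]
round_base scene [610.   84.3] IoU 0.96 area ratio 0.98
round_base top [608.8  85. ] IoU 0.96 area ratio 1.01
   both [array([609.3,  84.6]), np.float64(0.2)]
tape_roll scene [ 424.5 -321.5] IoU 0.96 area ratio 0.99
tape_roll top [ 421.2 -321.5] IoU 0.97 area ratio 0.99
   both [array([ 422.4, -321.7]), np.float64(0.6)]
spray_can scene [ 473.2 -502.6] IoU 0.81 area ratio 0.81
spray_can top [ 457.5 -507.9] IoU 0.77 area ratio 0.77
   both [array([ 462.4, -507.2]), np.float64(3.2)]
sanding_block scene [435.8 311.5] IoU 0.86 area ratio 0.86
sanding_block top [434.9 313.2] IoU 0.89 area ratio 0.97
   both [array([435.1, 312.2]), np.float64(0.3)]
```

```bash
python3 -c "
import bench
print([n for n in dir(bench) if n[0]!='_']); print(getattr(bench,'grip_depth',None)); print(bench.get_obs().keys())"
```

```text
['PlanningError', 'camera_params', 'capture', 'find_in', 'get_obs', 'grip_depth', 'job_done', 'trace']
-18.700000000000003
dict_keys(['t', 'joint_positions', 'joint_velocities', 'joint_efforts', 'tcp_pos', 'ee_rot', 'wrist_force', 'moment', 'width'])
```

Request:
jog_arm(
  commands=[
    {"tx": 41.0, "ty": 22.5},
    {"tx": 41.0, "ty": 22.5},
    {"tx": 41.0, "ty": 22.5},
    {"tx": 41.0, "ty": 22.5},
    {"tx": 41.0, "ty": 22.5},
    {"tx": 41.0, "ty": 22.5},
    {"tx": 41.0, "ty": 22.5},
    {"tx": 41.0, "ty": 22.5},
    {"tx": 41.0, "ty": 22.5},
    {"tx": 41.0, "ty": 22.5},
    {"tx": 41.0, "ty": 22.5, "tz": -12},
    {"tx": 41.0, "ty": 22.5, "tz": -12},
    {"tx": 41.0, "ty": 22.5, "tz": -12},
    {"tx": 41.0, "ty": 22.5, "tz": -12},
    {"tx": 41.0, "ty": 22.5, "tz": -12},
    {"tx": 41.0, "ty": 22.5, "tz": -12},
  ],
  squeeze=25,
)

```text
invalid input at $.commands[0]: expected keys fingers, tx, ty, tz, ax, ay, az
```

Request:
jog_arm(
  commands=[
    {"fingers": 8.8, "tx": 41, "ty": 22.5, "tz": 0, "ax": 0, "ay": 0, "az": 0},
    {"fingers": 8.8, "tx": 41, "ty": 22.5, "tz": 0, "ax": 0, "ay": 0, "az": 0},
    {"fingers": 8.8, "tx": 41, "ty": 22.5, "tz": 0, "ax": 0, "ay": 0, "az": 0},
    {"fingers": 8.8, "tx": 41, "ty": 22.5, "tz": 0, "ax": 0, "ay": 0, "az": 0},
    {"fingers": 8.8, "tx": 41, "ty": 22.5, "tz": 0, "ax": 0, "ay": 0, "az": 0},
    {"fingers": 8.8, "tx": 41, "ty": 22.5, "tz": 0, "ax": 0, "ay": 0, "az": 0},
    {"fingers": 8.8, "tx": 41, "ty": 22.5, "tz": 0, "ax": 0, "ay": 0, "az": 0},
    {"fingers": 8.8, "tx": 41, "ty": 22.5, "tz": 0, "ax": 0, "ay": 0, "az": 0},
    {"fingers": 8.8, "tx": 41, "ty": 22.5, "tz": 0, "ax": 0, "ay": 0, "az": 0},
    {"fingers": 8.8, "tx": 41, "ty": 22.5, "tz": 0, "ax": 0, "ay": 0, "az": 0},
    {"fingers": 8.8, "tx": 41, "ty": 22.5, "tz": -12, "ax": 0, "ay": 0, "az": 0},
    {"fingers": 8.8, "tx": 41, "ty": 22.5, "tz": -12, "ax": 0, "ay": 0, "az": 0},
    {"fingers": 8.8, "tx": 41, "ty": 22.5, "tz": -12, "ax": 0, "ay": 0, "az": 0},
    {"fingers": 8.8, "tx": 41, "ty": 22.5, "tz": -12, "ax": 0, "ay": 0, "az": 0},
    {"fingers": 8.8, "tx": 41, "ty": 22.5, "tz": -12, "ax": 0, "ay": 0, "az": 0},
    {"fingers": 8.8, "tx": 41, "ty": 22.5, "tz": -12, "ax": 0, "ay": 0, "az": 0},
  ],
  squeeze=25,
)

```text
t: 3.6
tcp_pos: [609.3, -316.2, 121.5]
ee_rot: [3.09, 0.549, 0.004]
wrist_force: [0.1, -0.3, 0.6]
width: 87.9
```

Request:
jog_arm(
  commands=[
    {"fingers": 8.8, "tx": 0, "ty": 0, "tz": 0, "ax": 0, "ay": 0, "az": 0},
    {"fingers": 8.8, "tx": 0, "ty": 0, "tz": -3, "ax": 0, "ay": 0, "az": 0},
    {"fingers": 8.8, "tx": 0, "ty": 0, "tz": -6, "ax": 0, "ay": 0, "az": 0},
    {"fingers": 8.8, "tx": 0, "ty": 0, "tz": -8, "ax": 0, "ay": 0, "az": 0},
    {"fingers": 8.8, "tx": 0, "ty": 0, "tz": -8.8, "ax": 0, "ay": 0, "az": 0},
    {"fingers": 8.8, "tx": 0, "ty": 0, "tz": -8.8, "ax": 0, "ay": 0, "az": 0},
    {"fingers": 5.5, "tx": 0, "ty": 0, "tz": -8.8, "ax": 0, "ay": 0, "az": 0},
    {"fingers": 5.5, "tx": 0, "ty": 0, "tz": -8.8, "ax": 0, "ay": 0, "az": 0},
    {"fingers": 5.5, "tx": 0, "ty": 0, "tz": -8.8, "ax": 0, "ay": 0, "az": 0},
    {"fingers": 5.5, "tx": 0, "ty": 0, "tz": -8.8, "ax": 0, "ay": 0, "az": 0},
    {"fingers": 5.5, "tx": 0, "ty": 0, "tz": -8.8, "ax": 0, "ay": 0, "az": 0},
    {"fingers": 5.5, "tx": 0, "ty": 0, "tz": -8.8, "ax": 0, "ay": 0, "az": 0},
  ],
  squeeze=25,
)

```text
t: 4.8
tcp_pos: [608.7, -315.1, 32.0]
ee_rot: [3.092, 0.55, 0.002]
wrist_force: [-0.6, 1.0, 5.8]
width: 61.7
```

Request:
jog_arm(
  commands=[
    {"fingers": 5.5, "tx": 0, "ty": 0, "tz": 0.5, "ax": 0, "ay": 0, "az": 0},
    {"fingers": 5.5, "tx": 0, "ty": 0, "tz": 2, "ax": 0, "ay": 0, "az": 0},
    {"fingers": 5.5, "tx": 0, "ty": 0, "tz": 4, "ax": 0, "ay": 0, "az": 0},
    {"fingers": 5.5, "tx": 0, "ty": 0, "tz": 6, "ax": 0, "ay": 0, "az": 0},
    {"fingers": 5.5, "tx": 0, "ty": 0, "tz": 8, "ax": 0, "ay": 0, "az": 0},
    {"fingers": 5.5, "tx": 0, "ty": 0, "tz": 10, "ax": 0, "ay": 0, "az": 0},
    {"fingers": 5.5, "tx": -1, "ty": 1.2, "tz": 11, "ax": 0, "ay": 0, "az": 0},
    {"fingers": 5.5, "tx": -2.5, "ty": 3, "tz": 11, "ax": 0, "ay": 0, "az": 0},
    {"fingers": 5.5, "tx": -4.5, "ty": 5.4, "tz": 11, "ax": 0, "ay": 0, "az": 0},
    {"fingers": 5.5, "tx": -6.5, "ty": 7.8, "tz": 11, "ax": 0, "ay": 0, "az": 0},
    {"fingers": 5.5, "tx": -8.5, "ty": 10.2, "tz": 11, "ax": 0, "ay": 0, "az": 0},
    {"fingers": 5.5, "tx": -10.5, "ty": 12.6, "tz": 11, "ax": 0, "ay": 0, "az": 0},
    {"fingers": 5.5, "tx": -12.5, "ty": 15, "tz": 11, "ax": 0, "ay": 0, "az": 0},
    {"fingers": 5.5, "tx": -14.5, "ty": 17.4, "tz": 11, "ax": 0, "ay": 0, "az": 0},
    {"fingers": 5.5, "tx": -16, "ty": 19.4, "tz": 11, "ax": 0, "ay": 0, "az": 0},
    {"fingers": 5.5, "tx": -17.2, "ty": 20.8, "tz": 11, "ax": 0, "ay": 0, "az": 0},
    {"fingers": 5.5, "tx": -17.7, "ty": 21.4, "tz": 11, "ax": 0, "ay": 0, "az": 0},
    {"fingers": 5.5, "tx": -17.7, "ty": 21.4, "tz": 11, "ax": 0, "ay": 0, "az": 0},
    {"fingers": 5.5, "tx": -17.7, "ty": 21.4, "tz": 11, "ax": 0, "ay": 0, "az": 0},
  ],
  squeeze=25,
)

```text
t: 6.7
tcp_pos: [432.0, -101.5, 141.4]
ee_rot: [3.092, 0.549, 0.002]
wrist_force: [0.1, -0.1, -1.8]
width: 61.8
```

Run:
```python
from h import *
print(get_obs()["tcp_pos"],get_obs()["wrist_force"],get_obs()["width"])
cv2.imwrite("pics/s1.png",capture("scene")[100:400,150:550,::-1].repeat(2,0).repeat(2,1))
```

```text
[ 431.96406504 -101.50021099  141.37175775] [ 0.11817477 -0.09126089 -1.821345  ] 61.75618172600586
```

View pics/s1.png

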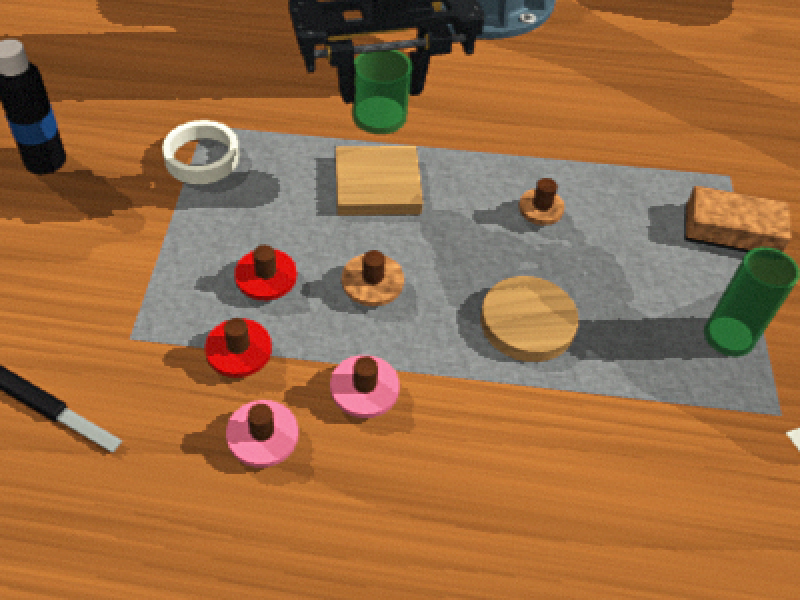

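The crop shows the low glass held upright at about (381,90), just above the square base at (378,180). I'll lower it.

Request:
jog_arm(
  commands=[
    {"fingers": 5.5, "tx": 0, "ty": 0, "tz": -2, "ax": 0, "ay": 0, "az": 0},
    {"fingers": 5.5, "tx": 0, "ty": 0, "tz": -4, "ax": 0, "ay": 0, "az": 0},
    {"fingers": 5.5, "tx": 0, "ty": 0, "tz": -6, "ax": 0, "ay": 0, "az": 0},
    {"fingers": 5.5, "tx": 0, "ty": 0, "tz": -7.5, "ax": 0, "ay": 0, "az": 0},
    {"fingers": 5.5, "tx": 0, "ty": 0, "tz": -8.2, "ax": 0, "ay": 0, "az": 0},
    {"fingers": 5.5, "tx": 0, "ty": 0, "tz": -8.5, "ax": 0, "ay": 0, "az": 0},
    {"fingers": 5.5, "tx": 0, "ty": 0, "tz": -8.7, "ax": 0, "ay": 0, "az": 0},
    {"fingers": 5.5, "tx": 0, "ty": 0, "tz": -8.8, "ax": 0, "ay": 0, "az": 0},
    {"fingers": 5.5, "tx": 0, "ty": 0, "tz": -8.9, "ax": 0, "ay": 0, "az": 0},
    {"fingers": 5.5, "tx": 0, "ty": 0, "tz": -8.9, "ax": 0, "ay": 0, "az": 0},
    {"fingers": 5.5, "tx": 0, "ty": 0, "tz": -8.9, "ax": 0, "ay": 0, "az": 0},
    {"fingers": 5.5, "tx": 0, "ty": 0, "tz": -8.9, "ax": 0, "ay": 0, "az": 0},
  ],
  squeeze=25,
)

```text
t: 7.95
tcp_pos: [431.4, -100.9, 52.0]
ee_rot: [3.093, 0.55, 0.001]
wrist_force: [0.2, -0.2, -1.3]
width: 61.5
```

Request:
jog_arm(
  commands=[
    {"fingers": 5.5, "tx": 0, "ty": 0, "tz": -0.1, "ax": 0, "ay": 0, "az": 0},
    {"fingers": 5.5, "tx": 0, "ty": 0, "tz": -0.1, "ax": 0, "ay": 0, "az": 0},
    {"fingers": 5.5, "tx": 0, "ty": 0, "tz": -0.1, "ax": 0, "ay": 0, "az": 0},
  ],
  squeeze=25,
)

```text
t: 8.25
tcp_pos: [431.4, -100.9, 51.9]
ee_rot: [3.093, 0.55, 0.0]
wrist_force: [-6.1, 1.6, 12.4]
width: 61.6
```

Contact. I'll release gently, then retreat upward and move over the wide lid.

Request:
jog_arm(
  commands=[
    {"fingers": 5.5, "tx": 0, "ty": 0, "tz": 0.05, "ax": 0, "ay": 0, "az": 0},
    {"fingers": 8.8, "tx": 0, "ty": 0, "tz": 0.05, "ax": 0, "ay": 0, "az": 0},
    {"fingers": 8.8, "tx": 0, "ty": 0, "tz": 0.05, "ax": 0, "ay": 0, "az": 0},
    {"fingers": 8.8, "tx": 0, "ty": 0, "tz": 0.05, "ax": 0, "ay": 0, "az": 0},
    {"fingers": 8.8, "tx": 0, "ty": 0, "tz": 0.05, "ax": 0, "ay": 0, "az": 0},
    {"fingers": 8.8, "tx": 0, "ty": 0, "tz": 0.05, "ax": 0, "ay": 0, "az": 0},
    {"fingers": 8.8, "tx": 0, "ty": 0, "tz": 2, "ax": 0, "ay": 0, "az": 0},
    {"fingers": 8.8, "tx": 0, "ty": 0, "tz": 5, "ax": 0, "ay": 0, "az": 0},
    {"fingers": 8.8, "tx": 0, "ty": 0, "tz": 9, "ax": 0, "ay": 0, "az": 0},
    {"fingers": 8.8, "tx": 0, "ty": 0, "tz": 12, "ax": 0, "ay": 0, "az": 0},
    {"fingers": 8.8, "tx": 16, "ty": 1.7, "tz": 12, "ax": 0, "ay": 0, "az": 0},
    {"fingers": 8.8, "tx": 16, "ty": 1.7, "tz": 12, "ax": 0, "ay": 0, "az": 0},
    {"fingers": 8.8, "tx": 16, "ty": 1.7, "tz": 12, "ax": 0, "ay": 0, "az": 0},
    {"fingers": 8.8, "tx": 16, "ty": 1.7, "tz": 12, "ax": 0, "ay": 0, "az": 0},
    {"fingers": 8.8, "tx": 16, "ty": 1.7, "tz": 7, "ax": 0, "ay": 0, "az": 0},
    {"fingers": 8.8, "tx": 16, "ty": 1.7, "tz": 7, "ax": 0, "ay": 0, "az": 0},
    {"fingers": 8.8, "tx": 16, "ty": 1.7, "tz": 7, "ax": 0, "ay": 0, "az": 0},
    {"fingers": 8.8, "tx": 16, "ty": 1.7, "tz": 7, "ax": 0, "ay": 0, "az": 0},
  ],
  squeeze=25,
)

```text
t: 10.05
tcp_pos: [591.5, -84.2, 122.6]
ee_rot: [3.092, 0.549, 0.003]
wrist_force: [0.4, -1.2, 0.4]
width: 88.5
```

Run:
```python
from h import *
print(get_obs()["tcp_pos"],get_obs()["wrist_force"])
for c in("scene","top"):
    im=capture(c)
    for n in("low_glass","wide_lid","square_base"):
        for d in trace(c,n):
            uv=cen(d["region"]); x,_=fit({c:uv},n,20 if n=="low_glass" else 0,ground(c,uv,20))
            print(c,n,np.round(d["conf"],2),uv.round(),x.round(1),d["region"].sum())
cv2.imwrite("pics/s2.png",capture("scene")[100:400,150:550,::-1].repeat(2,0).repeat(2,1))
```

```text
[591.53655242 -84.22177776 122.62958147] [ 0.40217304 -1.20312435  0.35233831]
scene low_glass 0.53 [336. 239.] [624.1 -81.7] 655
scene low_glass 0.52 [339. 187.] [471.8 -96.1] 329
scene wide_lid 0.96 [332. 293.] [727.3 -72.9] 910
scene wide_lid 0.96 [280. 316.] [ 794.5 -161.3] 964
scene wide_lid 0.77 [282. 236.] [ 603.2 -199.5] 684
scene wide_lid 0.66 [336. 239.] [591.8 -84.5] 634
scene square_base 0.63 [339. 198.] [458.  -93.3] 712
top low_glass 0.78 [313. 316.] [ 431.5 -106.2] 465
top wide_lid 0.94 [352. 209.] [ 701.5 -207.5] 521
top wide_lid 0.92 [334. 174.] [ 793.  -161.3] 507
top wide_lid 0.61 [301. 200.] [726.9 -75.5] 513
top wide_lid 0.44 [303. 263.] [562.4 -80. ] 57
top square_base 0.83 [319. 318.] [ 424.7 -119. ] 646
```

View pics/s2.png

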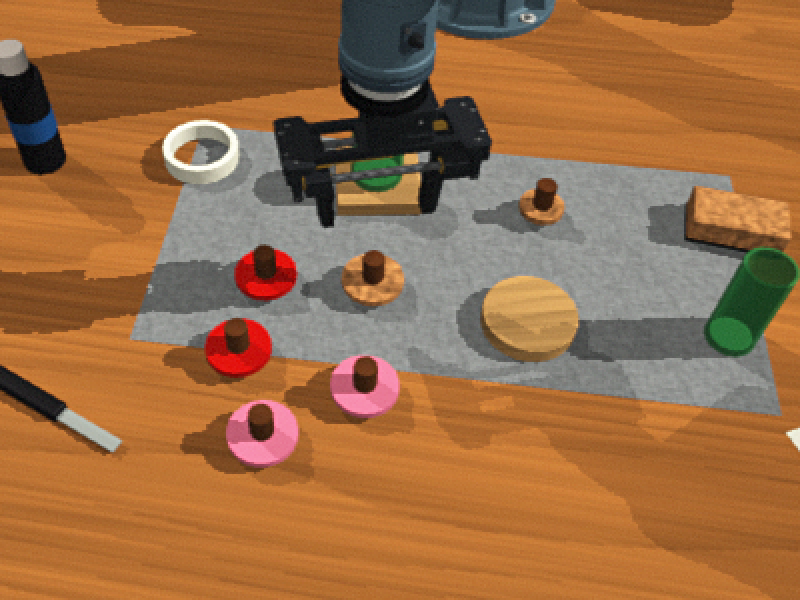

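The crop shows the glass standing at about (378,170), partly hidden by the gripper, and the wide lid untouched at (373,275) with the hand above it. I'll go down on the knob.

Request:
jog_arm(
  commands=[
    {"fingers": 5, "tx": 0, "ty": 0, "tz": -2, "ax": 0, "ay": 0, "az": 0},
    {"fingers": 5, "tx": 0, "ty": 0, "tz": -4, "ax": 0, "ay": 0, "az": 0},
    {"fingers": 5, "tx": 0, "ty": 0, "tz": -6, "ax": 0, "ay": 0, "az": 0},
    {"fingers": 5, "tx": 0, "ty": 0, "tz": -8, "ax": 0, "ay": 0, "az": 0},
    {"fingers": 5, "tx": 0, "ty": 0, "tz": -9.2, "ax": 0, "ay": 0, "az": 0},
    {"fingers": 5, "tx": 0, "ty": 0, "tz": -9.6, "ax": 0, "ay": 0, "az": 0},
    {"fingers": 5, "tx": 0, "ty": 0, "tz": -9.6, "ax": 0, "ay": 0, "az": 0},
    {"fingers": 1.5, "tx": 0, "ty": 0, "tz": -9.6, "ax": 0, "ay": 0, "az": 0},
    {"fingers": 1.5, "tx": 0, "ty": 0, "tz": -9.6, "ax": 0, "ay": 0, "az": 0},
    {"fingers": 1.5, "tx": 0, "ty": 0, "tz": -9.6, "ax": 0, "ay": 0, "az": 0},
    {"fingers": 1.5, "tx": 0, "ty": 0, "tz": -9.6, "ax": 0, "ay": 0, "az": 0},
    {"fingers": 1.5, "tx": 0, "ty": 0, "tz": -9.6, "ax": 0, "ay": 0, "az": 0},
    {"fingers": 1.5, "tx": 0, "ty": 0, "tz": -9.6, "ax": 0, "ay": 0, "az": 0},
    {"fingers": 1.5, "tx": 0, "ty": 0, "tz": -9.6, "ax": 0, "ay": 0, "az": 0},
  ],
  squeeze=20,
)

```text
t: 11.9
tcp_pos: [591.6, -84.0, 25.4]
ee_rot: [3.093, 0.55, 0.001]
wrist_force: [-2.1, -0.1, 5.1]
width: 23.2
```

Request:
jog_arm(
  commands=[
    {"fingers": 1.5, "tx": 0, "ty": 0, "tz": 1, "ax": 0, "ay": 0, "az": 0},
    {"fingers": 1.5, "tx": 0, "ty": 0, "tz": 3, "ax": 0, "ay": 0, "az": 0},
    {"fingers": 1.5, "tx": 0, "ty": 0, "tz": 6, "ax": 0, "ay": 0, "az": 0},
    {"fingers": 1.5, "tx": 0, "ty": 0, "tz": 9, "ax": 0, "ay": 0, "az": 0},
    {"fingers": 1.5, "tx": 0, "ty": 0, "tz": 12, "ax": 0, "ay": 0, "az": 0},
    {"fingers": 1.5, "tx": 0, "ty": 2, "tz": 13, "ax": 0, "ay": 0, "az": 0},
    {"fingers": 1.5, "tx": 0, "ty": 5, "tz": 13, "ax": 0, "ay": 0, "az": 0},
    {"fingers": 1.5, "tx": 0, "ty": 8, "tz": 13, "ax": 0, "ay": 0, "az": 0},
    {"fingers": 1.5, "tx": 0, "ty": 11, "tz": 13, "ax": 0, "ay": 0, "az": 0},
    {"fingers": 1.5, "tx": 0, "ty": 14, "tz": 13, "ax": 0, "ay": 0, "az": 0},
    {"fingers": 1.5, "tx": 0, "ty": 16, "tz": 13, "ax": 0, "ay": 0, "az": 0},
    {"fingers": 1.5, "tx": 0, "ty": 17, "tz": 13, "ax": 0, "ay": 0, "az": 0},
    {"fingers": 1.5, "tx": 0, "ty": 17, "tz": 13, "ax": 0, "ay": 0, "az": 0},
    {"fingers": 1.5, "tx": 0, "ty": 17, "tz": 13, "ax": 0, "ay": 0, "az": 0},
  ],
  squeeze=20,
)

```text
t: 13.3
tcp_pos: [591.2, 85.6, 154.8]
ee_rot: [3.093, 0.55, -0.0]
wrist_force: [0.1, 0.4, -0.6]
width: 23.1
```

Run:
```python
from h import *
o=get_obs();p=o["tcp_pos"];print(p,o["wrist_force"])
ims={}
for c in("scene","top"):
    ims[c]=capture(c)
    for n in("low_glass","wide_lid","square_base"):
        for d in trace(c,n):
            uv=cen(d["region"]); x,_=fit({c:uv},n,20 if n=="low_glass" else 0,ground(c,uv,20))
            if x[0]<650 and abs(x[1]+100)<60 or n=="low_glass": print(c,n,np.round(d["conf"],2),uv.round(),x.round(1),d["region"].sum())
            if n=="wide_lid":
                x,_=fit({c:uv},n,p[2]-25,p[:2])
                if np.hypot(*(x-p[:2]))<60: print("  held",x.round(1), d["region"].sum())
s=ims["scene"][100:350,200:500,::-1].repeat(2,0).repeat(2,1); t=ims["top"][200:400,180:480,::-1].repeat(2,0).repeat(2,1)
cv2.imwrite("pics/s3.png",s); cv2.imwrite("pics/t3.png",t)
```

```text
[591.16091194  85.58796431 154.75646671] [ 0.10749699  0.36977004 -0.55234039]
scene low_glass 0.96 [338. 175.] [ 433.3 -102.1] 873
  held [598.3  84. ] 641
scene square_base 0.57 [339. 194.] [447.2 -96.7] 956
top low_glass 0.65 [312. 316.] [ 430.5 -102.1] 498
  held [567.  66.] 40
top square_base 0.71 [311. 315.] [430.9 -99.5] 1108
```

View pics/s3.png

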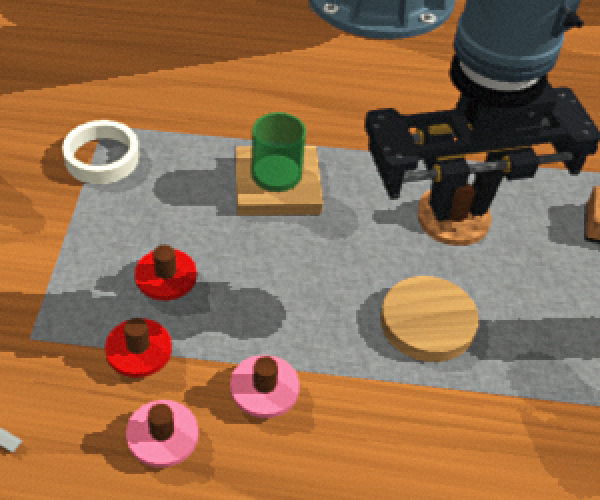

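The crop shows the glass standing centred on the square base at (278,150), and the lid held level at (455,215). I'll move the lid over the glass.

Request:
jog_arm(
  commands=[
    {"fingers": 1.5, "tx": -1, "ty": -1.2, "tz": 0, "ax": 0, "ay": 0, "az": 0},
    {"fingers": 1.5, "tx": -3, "ty": -3.5, "tz": 0, "ax": 0, "ay": 0, "az": 0},
    {"fingers": 1.5, "tx": -5, "ty": -6, "tz": 0, "ax": 0, "ay": 0, "az": 0},
    {"fingers": 1.5, "tx": -7, "ty": -8.5, "tz": 0, "ax": 0, "ay": 0, "az": 0},
    {"fingers": 1.5, "tx": -9, "ty": -11, "tz": 0, "ax": 0, "ay": 0, "az": 0},
    {"fingers": 1.5, "tx": -11, "ty": -13.5, "tz": 0, "ax": 0, "ay": 0, "az": 0},
    {"fingers": 1.5, "tx": -13, "ty": -15.5, "tz": 0, "ax": 0, "ay": 0, "az": 0},
    {"fingers": 1.5, "tx": -15, "ty": -17.6, "tz": 0, "ax": 0, "ay": 0, "az": 0},
    {"fingers": 1.5, "tx": -16, "ty": -18.7, "tz": 0, "ax": 0, "ay": 0, "az": 0},
    {"fingers": 1.5, "tx": -16, "ty": -18.7, "tz": 0, "ax": 0, "ay": 0, "az": 0},
    {"fingers": 1.5, "tx": -16, "ty": -18.7, "tz": 0, "ax": 0, "ay": 0, "az": 0},
    {"fingers": 1.5, "tx": -16, "ty": -18.7, "tz": -2, "ax": 0, "ay": 0, "az": 0},
    {"fingers": 1.5, "tx": -16, "ty": -18.7, "tz": -3.2, "ax": 0, "ay": 0, "az": 0},
    {"fingers": 1.5, "tx": -16, "ty": -18.7, "tz": -3.2, "ax": 0, "ay": 0, "az": 0},
    {"fingers": 1.5, "tx": -16, "ty": -18.7, "tz": -3.2, "ax": 0, "ay": 0, "az": 0},
  ],
  squeeze=20,
)

```text
t: 15.2
tcp_pos: [431.2, -100.3, 122.5]
ee_rot: [-3.092, -0.551, 0.001]
wrist_force: [-0.3, 0.0, -0.6]
width: 23.3
```

Run:
```python
from h import *
o=get_obs();print(o["tcp_pos"],o["wrist_force"])
cv2.imwrite("pics/s4.png",cv2.resize(capture("scene")[110:230,260:420,::-1],None,fx=4,fy=4,interpolation=2))
```

```text
[ 431.20692393 -100.27624777  122.51860632] [-0.33111443  0.02100364 -0.56397361]
```

View pics/s4.png

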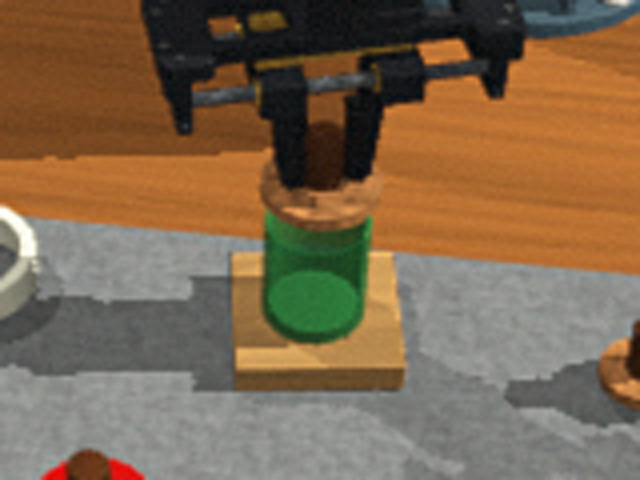

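The lid is just above the rim: lid centre column about 321, glass about 318, so roughly 1 mm too far +y. I'll correct that and lower it.

Request:
jog_arm(
  commands=[
    {"fingers": 1.5, "tx": 0, "ty": -0.1, "tz": -0.4, "ax": 0, "ay": 0, "az": 0},
    {"fingers": 1.5, "tx": 0, "ty": -0.1, "tz": -0.8, "ax": 0, "ay": 0, "az": 0},
    {"fingers": 1.5, "tx": 0, "ty": -0.1, "tz": -1.2, "ax": 0, "ay": 0, "az": 0},
    {"fingers": 1.5, "tx": 0, "ty": -0.1, "tz": -1.5, "ax": 0, "ay": 0, "az": 0},
    {"fingers": 1.5, "tx": 0, "ty": -0.1, "tz": -1.7, "ax": 0, "ay": 0, "az": 0},
    {"fingers": 1.5, "tx": 0, "ty": -0.1, "tz": -1.8, "ax": 0, "ay": 0, "az": 0},
    {"fingers": 1.5, "tx": 0, "ty": -0.1, "tz": -1.8, "ax": 0, "ay": 0, "az": 0},
    {"fingers": 1.5, "tx": 0, "ty": -0.1, "tz": -1.8, "ax": 0, "ay": 0, "az": 0},
  ],
  squeeze=20,
)

```text
t: 16.05
tcp_pos: [431.2, -101.8, 104.8]
ee_rot: [3.093, 0.55, 0.0]
wrist_force: [0.5, 0.6, -0.2]
width: 23.1
```

Request:
jog_arm(
  commands=[
    {"fingers": 1.5, "tx": 0, "ty": 0, "tz": -0.1, "ax": 0, "ay": 0, "az": 0},
    {"fingers": 1.5, "tx": 0, "ty": 0, "tz": -0.15, "ax": 0, "ay": 0, "az": 0},
    {"fingers": 1.5, "tx": 0, "ty": 0, "tz": -0.15, "ax": 0, "ay": 0, "az": 0},
    {"fingers": 1.5, "tx": 0, "ty": 0, "tz": -0.15, "ax": 0, "ay": 0, "az": 0},
  ],
  squeeze=20,
)

```text
t: 16.45
tcp_pos: [431.3, -101.8, 103.4]
ee_rot: [3.093, 0.55, 0.0]
wrist_force: [-0.1, 0.5, 2.0]
width: 23.6
```

Contact came at 103.4, the expected home height. I'll release, retreat and go towards the tall glass, checking the lid on the way.

Request:
jog_arm(
  commands=[
    {"fingers": 5, "tx": 0, "ty": 0, "tz": 0, "ax": 0, "ay": 0, "az": 0},
    {"fingers": 5, "tx": 0, "ty": 0, "tz": 0, "ax": 0, "ay": 0, "az": 0},
    {"fingers": 5, "tx": 0, "ty": 0, "tz": 0, "ax": 0, "ay": 0, "az": 0},
    {"fingers": 5, "tx": 0, "ty": 0, "tz": 0, "ax": 0, "ay": 0, "az": 0},
    {"fingers": 5, "tx": 0, "ty": 0, "tz": 2, "ax": 0, "ay": 0, "az": 0},
    {"fingers": 5, "tx": 0, "ty": 0, "tz": 5, "ax": 0, "ay": 0, "az": 0},
    {"fingers": 5, "tx": 0, "ty": 0, "tz": 9, "ax": 0, "ay": 0, "az": 0},
    {"fingers": 8.8, "tx": 0, "ty": 0, "tz": 12, "ax": 0, "ay": 0, "az": 0},
    {"fingers": 8.8, "tx": 15.9, "ty": 39.5, "tz": 12, "ax": 0, "ay": 0, "az": 0},
    {"fingers": 8.8, "tx": 15.9, "ty": 39.5, "tz": 12, "ax": 0, "ay": 0, "az": 0},
    {"fingers": 8.8, "tx": 15.9, "ty": 39.5, "tz": 12, "ax": 0, "ay": 0, "az": 0},
    {"fingers": 8.8, "tx": 15.9, "ty": 39.5, "tz": 12, "ax": 0, "ay": 0, "az": 0},
    {"fingers": 8.8, "tx": 15.9, "ty": 39.5, "tz": 12, "ax": 0, "ay": 0, "az": 0},
    {"fingers": 8.8, "tx": 15.9, "ty": 39.5, "tz": 12, "ax": 0, "ay": 0, "az": 0},
    {"fingers": 8.8, "tx": 15.9, "ty": 39.5, "tz": 12, "ax": 0, "ay": 0, "az": 0},
    {"fingers": 8.8, "tx": 15.9, "ty": 39.5, "tz": 12, "ax": 0, "ay": 0, "az": 0},
    {"fingers": 8.8, "tx": 15.9, "ty": 39.5, "tz": 12, "ax": 0, "ay": 0, "az": 0},
    {"fingers": 8.8, "tx": 15.9, "ty": 39.5, "tz": 12, "ax": 0, "ay": 0, "az": 0},
    {"fingers": 8.8, "tx": 15.9, "ty": 39.5, "tz": 12, "ax": 0, "ay": 0, "az": 0},
    {"fingers": 8.8, "tx": 15.9, "ty": 39.5, "tz": 12, "ax": 0, "ay": 0, "az": 0},
  ],
  squeeze=20,
)

```text
t: 18.45
tcp_pos: [589.8, 292.1, 222.9]
ee_rot: [3.093, 0.548, -0.001]
wrist_force: [0.1, 0.6, 1.3]
width: 88.0
```

Run:
```python
from h import *
o=get_obs();p=o["tcp_pos"];print(p,o["wrist_force"])
for c in("scene","top"):
    im=capture(c)
    if c=="scene": cv2.imwrite("pics/s5.png",cv2.resize(im[100:300,270:590,::-1],None,fx=2.4,fy=2.4,interpolation=2))
    for n,z,g in(("low_glass",20,(431,-101)),("wide_lid",78,(431,-101)),("tall_glass",0,(590,293))):
        for d in trace(c,n):
            uv=cen(d["region"]); x,_=fit({c:uv},n,z,g)
            if np.hypot(*(x-g))<40:print(c,n,np.round(d["conf"],2),uv.round(),x.round(1),d["region"].sum())
```

```text
[589.80706789 292.13517395 222.92351366] [0.07332237 0.57269899 1.33092756]
scene low_glass 0.67 [338. 183.] [458.3 -98.7] 554
scene wide_lid 0.91 [338. 162.] [ 433.5 -103.3] 535
scene tall_glass 0.8 [525. 250.] [592.  293.4] 1568
top wide_lid 0.6 [312. 317.] [ 429.7 -104.2] 640
top tall_glass 0.87 [154. 256.] [583.2 287.8] 427
```

View pics/s5.png

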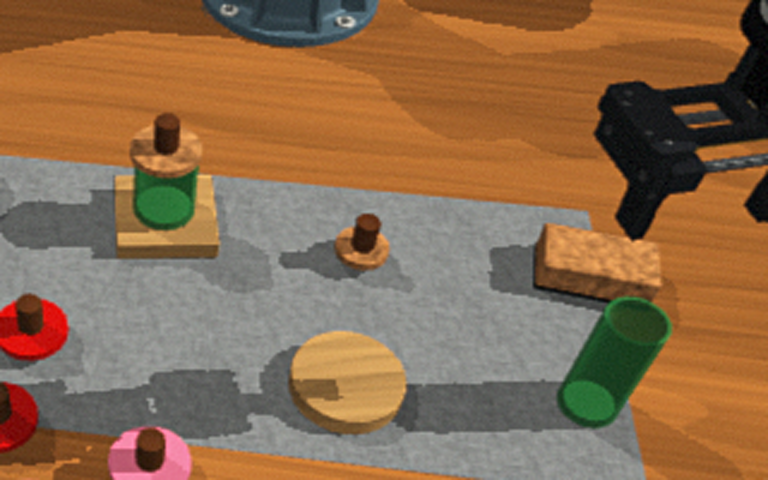

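The lid sits flat on the low glass (165,150), fully home, and the hand is arriving over the tall glass, which stands at (612,360). I'll go down and grip it.

Request:
jog_arm(
  commands=[
    {"fingers": 8.8, "tx": 0.1, "ty": 0.1, "tz": -2, "ax": 0, "ay": 0, "az": 0},
    {"fingers": 8.8, "tx": 0.1, "ty": 0.1, "tz": -5, "ax": 0, "ay": 0, "az": 0},
    {"fingers": 8.8, "tx": 0.1, "ty": 0.1, "tz": -8, "ax": 0, "ay": 0, "az": 0},
    {"fingers": 8.8, "tx": 0.1, "ty": 0.1, "tz": -11, "ax": 0, "ay": 0, "az": 0},
    {"fingers": 8.8, "tx": 0.1, "ty": 0.1, "tz": -13.5, "ax": 0, "ay": 0, "az": 0},
    {"fingers": 8.8, "tx": 0.1, "ty": 0.1, "tz": -15, "ax": 0, "ay": 0, "az": 0},
    {"fingers": 8.8, "tx": 0.1, "ty": 0.1, "tz": -15.6, "ax": 0, "ay": 0, "az": 0},
    {"fingers": 8.8, "tx": 0.1, "ty": 0.1, "tz": -15.6, "ax": 0, "ay": 0, "az": 0},
    {"fingers": 4.5, "tx": 0.1, "ty": 0.1, "tz": -15.6, "ax": 0, "ay": 0, "az": 0},
    {"fingers": 4.5, "tx": 0.1, "ty": 0.1, "tz": -15.6, "ax": 0, "ay": 0, "az": 0},
    {"fingers": 4.5, "tx": 0.1, "ty": 0.1, "tz": -15.6, "ax": 0, "ay": 0, "az": 0},
    {"fingers": 4.5, "tx": 0.1, "ty": 0.1, "tz": -15.6, "ax": 0, "ay": 0, "az": 0},
    {"fingers": 4.5, "tx": 0.1, "ty": 0.1, "tz": -15.6, "ax": 0, "ay": 0, "az": 0},
    {"fingers": 4.5, "tx": 0.1, "ty": 0.1, "tz": -15.6, "ax": 0, "ay": 0, "az": 0},
    {"fingers": 4.5, "tx": 0.1, "ty": 0.1, "tz": -15.6, "ax": 0, "ay": 0, "az": 0},
  ],
  squeeze=25,
)

```text
t: 20.35
tcp_pos: [591.4, 294.4, 67.6]
ee_rot: [-3.093, -0.55, -0.001]
wrist_force: [-0.0, 0.3, 2.3]
width: 50.8
```

Request:
jog_arm(
  commands=[
    {"fingers": 4.5, "tx": 0, "ty": 0, "tz": 0.5, "ax": 0, "ay": 0, "az": 0},
    {"fingers": 4.5, "tx": 0, "ty": 0, "tz": 2, "ax": 0, "ay": 0, "az": 0},
    {"fingers": 4.5, "tx": 0, "ty": 0, "tz": 4, "ax": 0, "ay": 0, "az": 0},
    {"fingers": 4.5, "tx": 0, "ty": 0, "tz": 6, "ax": 0, "ay": 0, "az": 0},
    {"fingers": 4.5, "tx": 0.1, "ty": -1, "tz": 7, "ax": 0, "ay": 0, "az": 0},
    {"fingers": 4.5, "tx": 0.2, "ty": -2.5, "tz": 7, "ax": 0, "ay": 0, "az": 0},
    {"fingers": 4.5, "tx": 0.4, "ty": -5, "tz": 7, "ax": 0, "ay": 0, "az": 0},
    {"fingers": 4.5, "tx": 0.7, "ty": -8, "tz": 7, "ax": 0, "ay": 0, "az": 0},
    {"fingers": 4.5, "tx": 1, "ty": -11, "tz": 7, "ax": 0, "ay": 0, "az": 0},
    {"fingers": 4.5, "tx": 1.2, "ty": -14, "tz": 7, "ax": 0, "ay": 0, "az": 0},
    {"fingers": 4.5, "tx": 1.5, "ty": -17, "tz": 7, "ax": 0, "ay": 0, "az": 0},
    {"fingers": 4.5, "tx": 1.7, "ty": -19, "tz": 7, "ax": 0, "ay": 0, "az": 0},
    {"fingers": 4.5, "tx": 1.8, "ty": -20.5, "tz": 7, "ax": 0, "ay": 0, "az": 0},
    {"fingers": 4.5, "tx": 1.8, "ty": -21, "tz": 7, "ax": 0, "ay": 0, "az": 0},
    {"fingers": 4.5, "tx": 1.8, "ty": -21, "tz": 7, "ax": 0, "ay": 0, "az": 0},
    {"fingers": 4.5, "tx": 1.8, "ty": -21, "tz": 7, "ax": 0, "ay": 0, "az": 0},
    {"fingers": 4.5, "tx": 1.8, "ty": -21, "tz": 7, "ax": 0, "ay": 0, "az": 0},
  ],
  squeeze=25,
)

```text
t: 22.05
tcp_pos: [608.9, 85.2, 137.1]
ee_rot: [-3.093, -0.552, 0.0]
wrist_force: [0.7, -0.5, -3.0]
width: 51.2
```

Run:
```python
from h import *
o=get_obs();p=o["tcp_pos"];print(p,o["wrist_force"],o["width"])
im=capture("scene")
cv2.imwrite("pics/s6.png",cv2.resize(im[100:300,270:590,::-1],None,fx=2.4,fy=2.4,interpolation=2))
for d in trace("scene","tall_glass"):
    uv=cen(d["region"]); print(np.round(d["conf"],2),fit({"scene":uv},"tall_glass",p[2]-67.3,(609,84))[0],d["region"].sum())
```

```text
[608.93214636  85.20996347 137.10970744] [ 0.71687906 -0.52470655 -2.99733923] 51.199588010848466
0.59 [619.50869404  85.63257156] 1305
```

View pics/s6.png

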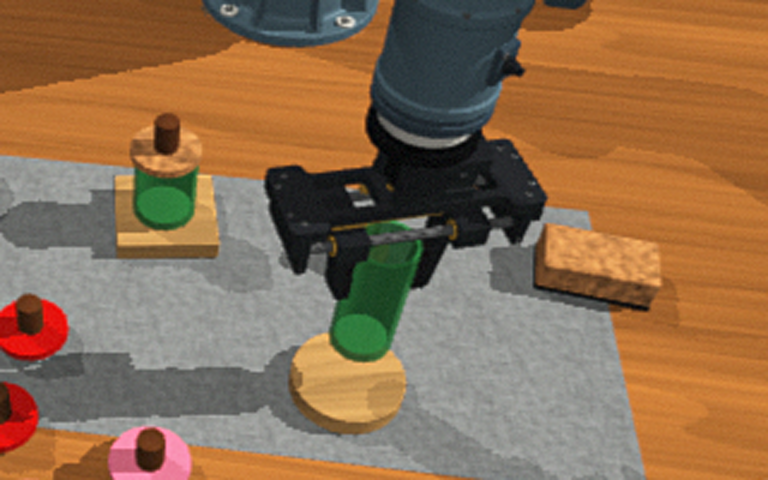

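The tall glass is held straight at (375,290) over the round base (348,380). I'll lower it with a force check.

Request:
jog_arm(
  commands=[
    {"fingers": 4.5, "tx": 0, "ty": 0, "tz": -1.5, "ax": 0, "ay": 0, "az": 0},
    {"fingers": 4.5, "tx": 0, "ty": 0, "tz": -3, "ax": 0, "ay": 0, "az": 0},
    {"fingers": 4.5, "tx": 0, "ty": 0, "tz": -4, "ax": 0, "ay": 0, "az": 0},
    {"fingers": 4.5, "tx": 0, "ty": 0, "tz": -4.5, "ax": 0, "ay": 0, "az": 0},
    {"fingers": 4.5, "tx": 0, "ty": 0, "tz": -4.8, "ax": 0, "ay": 0, "az": 0},
    {"fingers": 4.5, "tx": 0, "ty": 0, "tz": -4.9, "ax": 0, "ay": 0, "az": 0},
    {"fingers": 4.5, "tx": 0, "ty": 0, "tz": -4.9, "ax": 0, "ay": 0, "az": 0},
    {"fingers": 4.5, "tx": 0, "ty": 0, "tz": -4.9, "ax": 0, "ay": 0, "az": 0},
  ],
  squeeze=25,
)

```text
t: 22.95
tcp_pos: [609.6, 84.1, 88.8]
ee_rot: [3.093, 0.55, 0.002]
wrist_force: [-0.1, -0.1, -2.9]
width: 51.3
```

Request:
jog_arm(
  commands=[
    {"fingers": 4.5, "tx": 0, "ty": 0, "tz": -0.1, "ax": 0, "ay": 0, "az": 0},
    {"fingers": 4.5, "tx": 0, "ty": 0, "tz": -0.1, "ax": 0, "ay": 0, "az": 0},
    {"fingers": 4.5, "tx": 0, "ty": 0, "tz": -0.1, "ax": 0, "ay": 0, "az": 0},
  ],
  squeeze=25,
)

```text
t: 23.25
tcp_pos: [609.6, 84.2, 87.7]
ee_rot: [3.093, 0.55, 0.002]
wrist_force: [0.9, 0.1, -0.9]
width: 50.9
```

Request:
jog_arm(
  commands=[
    {"fingers": 4.5, "tx": 0, "ty": 0, "tz": -0.05, "ax": 0, "ay": 0, "az": 0},
    {"fingers": 4.5, "tx": 0, "ty": 0, "tz": -0.05, "ax": 0, "ay": 0, "az": 0},
    {"fingers": 4.5, "tx": 0, "ty": 0, "tz": -0.05, "ax": 0, "ay": 0, "az": 0},
  ],
  squeeze=25,
)

```text
t: 23.55
tcp_pos: [609.7, 84.3, 87.6]
ee_rot: [3.093, 0.55, 0.002]
wrist_force: [-0.9, 0.4, 5.9]
width: 50.8
```

Contact. I'll release, retreat and move over the small lid.

Request:
jog_arm(
  commands=[
    {"fingers": 4.5, "tx": 0, "ty": 0, "tz": 0.03, "ax": 0, "ay": 0, "az": 0},
    {"fingers": 8.8, "tx": 0, "ty": 0, "tz": 0.03, "ax": 0, "ay": 0, "az": 0},
    {"fingers": 8.8, "tx": 0, "ty": 0, "tz": 0.03, "ax": 0, "ay": 0, "az": 0},
    {"fingers": 8.8, "tx": 0, "ty": 0, "tz": 0.03, "ax": 0, "ay": 0, "az": 0},
    {"fingers": 8.8, "tx": 0, "ty": 0, "tz": 0.03, "ax": 0, "ay": 0, "az": 0},
    {"fingers": 8.8, "tx": 0, "ty": 0, "tz": 0.03, "ax": 0, "ay": 0, "az": 0},
    {"fingers": 8.8, "tx": 0, "ty": 0, "tz": 2, "ax": 0, "ay": 0, "az": 0},
    {"fingers": 8.8, "tx": 0, "ty": 0, "tz": 5, "ax": 0, "ay": 0, "az": 0},
    {"fingers": 8.8, "tx": 0, "ty": 0, "tz": 9, "ax": 0, "ay": 0, "az": 0},
    {"fingers": 8.8, "tx": 0, "ty": 0, "tz": 11, "ax": 0, "ay": 0, "az": 0},
    {"fingers": 8.8, "tx": -15.9, "ty": 1, "tz": 11, "ax": 0, "ay": 0, "az": 0},
    {"fingers": 8.8, "tx": -15.9, "ty": 1, "tz": 11, "ax": 0, "ay": 0, "az": 0},
    {"fingers": 8.8, "tx": -15.9, "ty": 1, "tz": 11, "ax": 0, "ay": 0, "az": 0},
    {"fingers": 8.8, "tx": -15.9, "ty": 1, "tz": 11, "ax": 0, "ay": 0, "az": 0},
    {"fingers": 5, "tx": -15.9, "ty": 1, "tz": 6, "ax": 0, "ay": 0, "az": 0},
    {"fingers": 5, "tx": -15.9, "ty": 1, "tz": 2, "ax": 0, "ay": 0, "az": 0},
    {"fingers": 5, "tx": -15.9, "ty": 1, "tz": 2, "ax": 0, "ay": 0, "az": 0},
    {"fingers": 5, "tx": -15.9, "ty": 1, "tz": 2, "ax": 0, "ay": 0, "az": 0},
  ],
  squeeze=20,
)

```text
t: 25.35
tcp_pos: [450.5, 94.2, 107.1]
ee_rot: [-3.093, -0.55, 0.002]
wrist_force: [1.5, -0.1, -0.3]
width: 58.2
```

Run:
```python
from h import *
o=get_obs();p=o["tcp_pos"];print(p,o["wrist_force"],o["width"])
for c in("scene","top"):
    im=capture(c)
    if c=="scene":cv2.imwrite("pics/s7.png",cv2.resize(im[100:300,270:590,::-1],None,fx=2.4,fy=2.4,interpolation=2))
    for n,z,g in(("tall_glass",20,(609,84)),("small_lid",0,(450,94)),("round_base",0,(609,84))):
      for d in trace(c,n):
        uv=cen(d["region"]); print(c,n,np.round(d["conf"],2),fit({c:uv},n,z,g)[0],d["region"].sum())
```

```text
[450.46233332  94.15002154 107.07975194] [ 1.47702741 -0.0885127  -0.33491784] 58.205343951734406
scene tall_glass 0.78 [611.07292332  83.71263883] 1459
scene small_lid 0.93 [448.16815649  94.14127569] 355
scene round_base 0.93 [623.29147038  82.9997533 ] 968
top tall_glass 0.72 [609.56073276  83.50526069] 520
top round_base 0.77 [600.68809484  73.51644822] 609
```

View pics/s7.png

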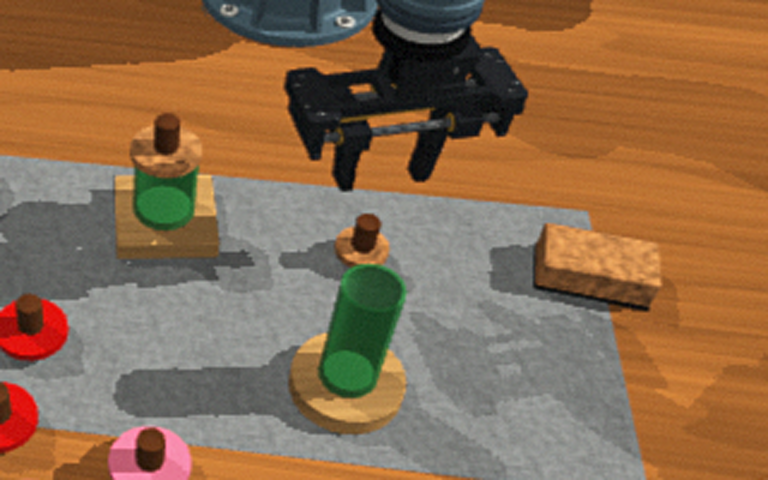

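The tall glass stands centred on the round base (350,360), and the hand is over the small lid (362,240). I'll grip the knob and lift.

Request:
jog_arm(
  commands=[
    {"fingers": 5, "tx": 0, "ty": 0, "tz": -2, "ax": 0, "ay": 0, "az": 0},
    {"fingers": 5, "tx": 0, "ty": 0, "tz": -4, "ax": 0, "ay": 0, "az": 0},
    {"fingers": 5, "tx": 0, "ty": 0, "tz": -6, "ax": 0, "ay": 0, "az": 0},
    {"fingers": 5, "tx": 0, "ty": 0, "tz": -7.5, "ax": 0, "ay": 0, "az": 0},
    {"fingers": 5, "tx": 0, "ty": 0, "tz": -8.1, "ax": 0, "ay": 0, "az": 0},
    {"fingers": 5, "tx": 0, "ty": 0, "tz": -8.1, "ax": 0, "ay": 0, "az": 0},
    {"fingers": 5, "tx": 0, "ty": 0, "tz": -8.1, "ax": 0, "ay": 0, "az": 0},
    {"fingers": 1.5, "tx": 0, "ty": 0, "tz": -8.1, "ax": 0, "ay": 0, "az": 0},
    {"fingers": 1.5, "tx": 0, "ty": 0, "tz": -8.1, "ax": 0, "ay": 0, "az": 0},
    {"fingers": 1.5, "tx": 0, "ty": 0, "tz": -8.1, "ax": 0, "ay": 0, "az": 0},
    {"fingers": 1.5, "tx": 0, "ty": 0, "tz": -8.1, "ax": 0, "ay": 0, "az": 0},
    {"fingers": 1.5, "tx": 0, "ty": 0, "tz": -8.1, "ax": 0, "ay": 0, "az": 0},
    {"fingers": 1.5, "tx": 0, "ty": 0, "tz": -8.1, "ax": 0, "ay": 0, "az": 0},
    {"fingers": 1.5, "tx": 0, "ty": 0, "tz": -8.1, "ax": 0, "ay": 0, "az": 0},
  ],
  squeeze=20,
)

```text
t: 27.15
tcp_pos: [450.5, 94.2, 26.0]
ee_rot: [3.093, 0.55, 0.001]
wrist_force: [-1.0, 0.7, 5.3]
width: 23.3
```

Request:
jog_arm(
  commands=[
    {"fingers": 1.5, "tx": 0, "ty": 0, "tz": 1, "ax": 0, "ay": 0, "az": 0},
    {"fingers": 1.5, "tx": 0, "ty": 0, "tz": 3, "ax": 0, "ay": 0, "az": 0},
    {"fingers": 1.5, "tx": 0, "ty": 0, "tz": 6, "ax": 0, "ay": 0, "az": 0},
    {"fingers": 1.5, "tx": 0, "ty": 0, "tz": 9, "ax": 0, "ay": 0, "az": 0},
    {"fingers": 1.5, "tx": 0, "ty": 0, "tz": 12, "ax": 0, "ay": 0, "az": 0},
    {"fingers": 1.5, "tx": 0, "ty": 0, "tz": 15, "ax": 0, "ay": 0, "az": 0},
    {"fingers": 1.5, "tx": 0, "ty": 0, "tz": 17, "ax": 0, "ay": 0, "az": 0},
    {"fingers": 1.5, "tx": 1, "ty": 0, "tz": 17, "ax": 0, "ay": 0, "az": 0},
    {"fingers": 1.5, "tx": 3, "ty": -0.2, "tz": 17, "ax": 0, "ay": 0, "az": 0},
    {"fingers": 1.5, "tx": 6, "ty": -0.4, "tz": 17, "ax": 0, "ay": 0, "az": 0},
    {"fingers": 1.5, "tx": 9, "ty": -0.6, "tz": 17, "ax": 0, "ay": 0, "az": 0},
    {"fingers": 1.5, "tx": 12, "ty": -0.8, "tz": 17, "ax": 0, "ay": 0, "az": 0},
    {"fingers": 1.5, "tx": 14.5, "ty": -1, "tz": 17, "ax": 0, "ay": 0, "az": 0},
    {"fingers": 1.5, "tx": 15.9, "ty": -1.05, "tz": 17, "ax": 0, "ay": 0, "az": 0},
    {"fingers": 1.5, "tx": 15.9, "ty": -1.05, "tz": 17, "ax": 0, "ay": 0, "az": 0},
    {"fingers": 1.5, "tx": 15.9, "ty": -1.05, "tz": 15.5, "ax": 0, "ay": 0, "az": 0},
    {"fingers": 1.5, "tx": 15.9, "ty": -1.05, "tz": 14.2, "ax": 0, "ay": 0, "az": 0},
    {"fingers": 1.5, "tx": 15.9, "ty": -1.05, "tz": 14.2, "ax": 0, "ay": 0, "az": 0},
    {"fingers": 1.5, "tx": 15.9, "ty": -1.05, "tz": 14.2, "ax": 0, "ay": 0, "az": 0},
  ],
  squeeze=20,
)

```text
t: 29.05
tcp_pos: [608.1, 83.9, 166.7]
ee_rot: [-3.093, -0.55, 0.003]
wrist_force: [0.1, 0.3, -0.3]
width: 23.4
```

Run:
```python
from h import *
o=get_obs();print(o["tcp_pos"],o["wrist_force"],o["width"])
cv2.imwrite("pics/s8.png",cv2.resize(capture("scene")[150:290,340:500,::-1],None,fx=4,fy=4,interpolation=2))
```

```text
[608.10287231  83.85307808 166.73059031] [ 0.14235237  0.33059171 -0.34211933] 23.41074521362673
```

View pics/s8.png

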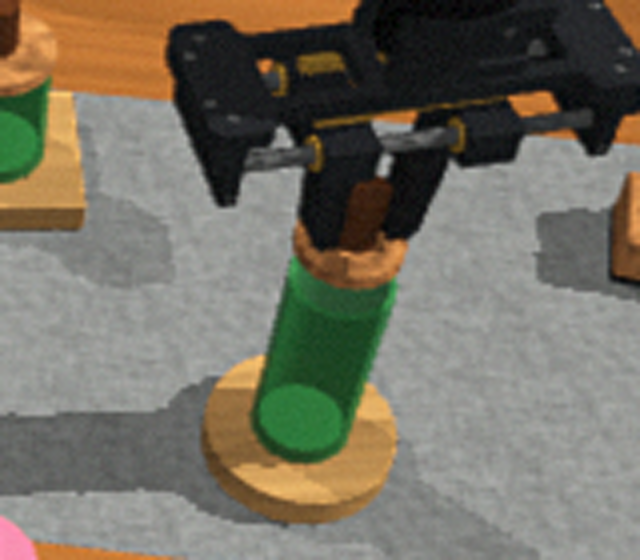

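The small lid sits centred just over the rim, lid at (350,250) on the axis of the glass. I'll lower it.

Request:
jog_arm(
  commands=[
    {"fingers": 1.5, "tx": 0.05, "ty": 0, "tz": -0.3, "ax": 0, "ay": 0, "az": 0},
    {"fingers": 1.5, "tx": 0.05, "ty": 0, "tz": -0.6, "ax": 0, "ay": 0, "az": 0},
    {"fingers": 1.5, "tx": 0.05, "ty": 0, "tz": -0.9, "ax": 0, "ay": 0, "az": 0},
    {"fingers": 1.5, "tx": 0.05, "ty": 0, "tz": -1.2, "ax": 0, "ay": 0, "az": 0},
    {"fingers": 1.5, "tx": 0.05, "ty": 0, "tz": -1.45, "ax": 0, "ay": 0, "az": 0},
    {"fingers": 1.5, "tx": 0.05, "ty": 0, "tz": -1.6, "ax": 0, "ay": 0, "az": 0},
    {"fingers": 1.5, "tx": 0.05, "ty": 0, "tz": -1.6, "ax": 0, "ay": 0, "az": 0},
    {"fingers": 1.5, "tx": 0.05, "ty": 0, "tz": -1.6, "ax": 0, "ay": 0, "az": 0},
  ],
  squeeze=20,
)

```text
t: 29.9
tcp_pos: [609.7, 83.7, 151.7]
ee_rot: [-3.093, -0.55, -0.0]
wrist_force: [0.4, 0.4, -0.6]
width: 23.3
```

Request:
jog_arm(
  commands=[
    {"fingers": 1.5, "tx": 0, "ty": 0, "tz": -0.1, "ax": 0, "ay": 0, "az": 0},
    {"fingers": 1.5, "tx": 0, "ty": 0, "tz": -0.2, "ax": 0, "ay": 0, "az": 0},
    {"fingers": 1.5, "tx": 0, "ty": 0, "tz": -0.25, "ax": 0, "ay": 0, "az": 0},
    {"fingers": 1.5, "tx": 0, "ty": 0, "tz": -0.25, "ax": 0, "ay": 0, "az": 0},
    {"fingers": 1.5, "tx": 0, "ty": 0, "tz": -0.25, "ax": 0, "ay": 0, "az": 0},
  ],
  squeeze=20,
)

```text
t: 30.4
tcp_pos: [609.7, 83.7, 149.2]
ee_rot: [-3.093, -0.55, -0.0]
wrist_force: [-0.3, 0.2, 0.0]
width: 23.6
```

Almost touching, so a hair further down.

Request:
jog_arm(
  commands=[
    {"fingers": 1.5, "tx": 0, "ty": 0, "tz": -0.07, "ax": 0, "ay": 0, "az": 0},
    {"fingers": 1.5, "tx": 0, "ty": 0, "tz": -0.07, "ax": 0, "ay": 0, "az": 0},
    {"fingers": 1.5, "tx": 0, "ty": 0, "tz": -0.07, "ax": 0, "ay": 0, "az": 0},
  ],
  squeeze=20,
)

```text
t: 30.7
tcp_pos: [610.0, 83.7, 149.1]
ee_rot: [3.093, 0.55, 0.001]
wrist_force: [-1.5, 0.0, 4.6]
width: 23.4
```

Seated. I'll release, rise and move clear (+y, towards the robot).

Request:
jog_arm(
  commands=[
    {"fingers": 5, "tx": 0, "ty": 0, "tz": 0.03, "ax": 0, "ay": 0, "az": 0},
    {"fingers": 5, "tx": 0, "ty": 0, "tz": 0.03, "ax": 0, "ay": 0, "az": 0},
    {"fingers": 5, "tx": 0, "ty": 0, "tz": 0.03, "ax": 0, "ay": 0, "az": 0},
    {"fingers": 5, "tx": 0, "ty": 0, "tz": 0.03, "ax": 0, "ay": 0, "az": 0},
    {"fingers": 5, "tx": 0, "ty": 0, "tz": 0.03, "ax": 0, "ay": 0, "az": 0},
    {"fingers": 5, "tx": 0, "ty": 0, "tz": 2, "ax": 0, "ay": 0, "az": 0},
    {"fingers": 5, "tx": 0, "ty": 0, "tz": 5, "ax": 0, "ay": 0, "az": 0},
    {"fingers": 5, "tx": 0, "ty": 0, "tz": 9, "ax": 0, "ay": 0, "az": 0},
    {"fingers": 5, "tx": 0, "ty": 0, "tz": 10, "ax": 0, "ay": 0, "az": 0},
    {"fingers": 5, "tx": -18, "ty": 16, "tz": 10, "ax": 0, "ay": 0, "az": 0},
    {"fingers": 5, "tx": -18, "ty": 16, "tz": 10, "ax": 0, "ay": 0, "az": 0},
    {"fingers": 5, "tx": -18, "ty": 16, "tz": 10, "ax": 0, "ay": 0, "az": 0},
    {"fingers": 5, "tx": -18, "ty": 16, "tz": 10, "ax": 0, "ay": 0, "az": 0},
    {"fingers": 5, "tx": -18, "ty": 16, "tz": 10, "ax": 0, "ay": 0, "az": 0},
    {"fingers": 5, "tx": -18, "ty": 16, "tz": 10, "ax": 0, "ay": 0, "az": 0},
    {"fingers": 5, "tx": -18, "ty": 16, "tz": 10, "ax": 0, "ay": 0, "az": 0},
    {"fingers": 5, "tx": -18, "ty": 16, "tz": 10, "ax": 0, "ay": 0, "az": 0},
    {"fingers": 5, "tx": -18, "ty": 16, "tz": 10, "ax": 0, "ay": 0, "az": 0},
  ],
  squeeze=20,
)

```text
t: 32.5
tcp_pos: [430.6, 242.8, 248.3]
ee_rot: [3.093, 0.547, -0.0]
wrist_force: [-0.8, -0.3, -0.0]
width: 50.2
```

Run:
```python
from h import *
o=get_obs();print(o["t"],o["tcp_pos"],o["wrist_force"])
for c in("scene","top"):
    im=capture(c)
    if c=="scene":cv2.imwrite("pics/s9.png",cv2.resize(im[100:300,140:560,::-1],None,fx=1.9,fy=1.9,interpolation=2))
    for n,z,g in(("wide_lid",78,(431,-101)),("small_lid",123,(610,84)),("tape_roll",0,(422,-322)),("spray_can",0,(462,-507)),("sanding_block",0,(435,312))):
      for d in trace(c,n):
        x=fit({c:cen(d["region"])},n,z,g)[0]
        if np.hypot(*(x-g))<40: print(c,n,np.round(d["conf"],2),x.round(1),d["region"].sum())
```

```text
32.5 [430.60260076 242.83803825 248.29770523] [-0.76558571 -0.2772503  -0.02293602]
scene wide_lid 0.82 [ 432.1 -103.4] 588
scene small_lid 0.67 [609.5  81.8] 615
scene tape_roll 0.75 [ 422.3 -320.3] 756
scene spray_can 0.8 [ 470.6 -504.6] 1437
scene sanding_block 0.97 [437.8 314.4] 1523
top wide_lid 0.66 [ 429.6 -104.2] 603
top small_lid 0.57 [608.2  81.6] 410
top tape_roll 0.89 [ 419.6 -320.6] 299
top spray_can 0.88 [ 457.8 -507. ] 712
top sanding_block 0.48 [443.9 332.3] 152
```

View pics/s9.png

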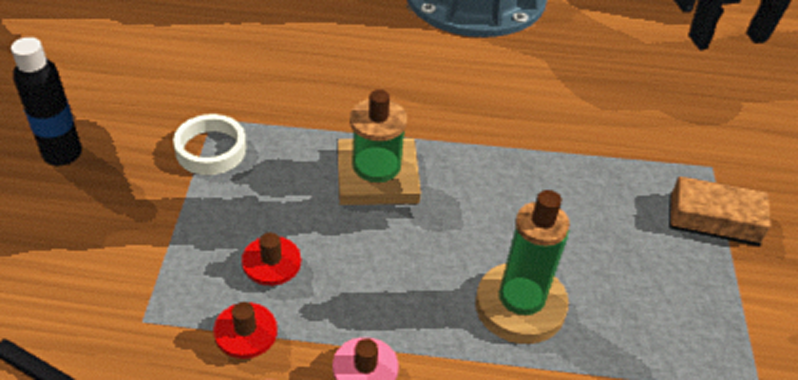

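Both sets are upright with their lids flat and home, at (378,130) and (530,250). The bystanders haven't moved, and the arm is clear.

```bash
python3 -c "
from bench import *
print(job_done())"
```

```text
the job is handed in; nothing more can be done
None
```

Both candle glasses are finished and the job is handed in, at about 33 s of the 128 s allowed. I closed the low wide glass on the square base first, then the tall narrow glass on the round base.

- **Lids:** each one met the rim within about 1 mm of its calculated home height. The last picture shows both sets upright with the lids flat.
- **Centring:** each glass stood within about 2 mm of its base's centre, measured before its lid went on. The lids read up to about 3 mm from the base centres, within their 5 mm of play.
- **Bystanders:** the tape roll and spray can read within about 3 mm of where they started. The sanding block did too from the scene camera. The last top-camera reading put the block about 20 mm off, but only a small part of it was traced, probably because the arm was in the way. It looks unmoved in the scene picture, so I trust that view.

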